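# Tip a tray of ring cakes over the rim of a packing crate

### The arm

A 7-joint arm with a two-finger parallel gripper is mounted at the origin on a cart in front of the work surface, level with it; the furniture and walls round the work are solid. World frame = base frame: x ahead of the robot, y to its left, z up, the work surface at z = 0. Lengths are in m, angles in rad, forces in N, time in s.
With the tool pointing down it reaches from about 0.4 to 0.85 m from the base axis. Payload 4.4 kg.
Tool frame: the origin (TCP) lies at the very end of the fingers, on their centre line; the grasp point (between the pads) lies 19 mm behind it; z points along the fingers, x is the direction in which the jaws open and shut, and the axes are right-handed (so a half turn about z gives the same grasp; the last joint's range is limited). The gripper opens to 94 mm and grips with 3 to 60 N. Pads are 16 mm wide; open, the fingers measure 119 mm over their backs; the gripper's body (75 mm by 177 mm) begins 78 mm behind the grasp point.
Start: joints at [-1.287, 0.628, 0.038, 1.517, -0.027, 0.996, -0.02], TCP at [0.223, 0.611, 0.205] pointing down, gripper open.
Joint ranges: [-3.06, 3.06], [-0.37, 2.12], [-1.25, 1.32], [0.18, 2.47], [-1.1, 4.24], [0.23, 1.98], [-2.94, 2.94]. Speed limits (rad/s): [2.57, 2.57, 3.14, 3.14, 3.14, 3.14, 3.14].

### API

Orientations are given as a rotation vector (axis times angle).
In Python, from plant import arm gives the robot as it stands.
- The arm moves only by the tool arm_command, never from a script. Its argument "plan" is a list that holds one entry, the list of rows, each a list of 7 numbers: the turn, a rotation vector about the tool's x, y, z in degrees, then the shift along the tool's x, y, z in mm, then the closure in counts, from 0 (fully open) to 255 (shut). A call has 1 to 8 rows; each row is the pose to reach, as a shift and turn from the pose commanded when the call began, along the tool's axes at that moment; what a row does not reach only later rows make up. A row lasts 1/10 s, in which the tool goes at most 50 mm and 8.59 degrees, less where a joint would pass 70% of its speed; a pose out of reach is approached as far as the arm can. A call with a gripper value outside its range is refused whole. The fingers move at their own pace and stop on an object; "force" is the grip in N (left out, the last holds). Time passes only in rows, so rows that repeat a pose let the fingers close. It gives the time, the measured TCP pose, the force and the opening at its end, in the units of the state.
- arm.get_obs(): the state, without advancing time (a new reading comes with each control period).
- arm.grab_frame(name): name is "scene" or "side" or "wrist"; returns a dict with "pixels" (384x512x3 uint8, red, green, blue), "intrinsics" (3x3 intrinsics, pixels), "distortion" ([k1, k2, p1, p2, k3] as OpenCV has them; the pictures are not rectified), "T" (4x4, takes a point from camera to world coordinates); the wrist camera has in their place "mount" (4x4, takes a point from camera to tool coordinates, whose origin is the TCP and whose axes are the tool frame's). Camera axes: x right, y up, looking along -z (the intrinsics and any distortion apply to the point x, -y, -z); pixel columns grow to the right and rows downward; lengths in m; the calibration is good to about 2 mm. A picture is of the moment at which its call begins: read the wrist's pose just before it. There is no depth.
- arm.finish_job(): hands the job in, once; it reports no verdict.
The state is a dict: "time": time; "q": joint angles; "qvel": joint speeds; "joint_efforts": joint torques, N m; "eef_pos": TCP position; "tcp_rot": TCP orientation; "ft_force": force on the tool from outside, world axes, zero at the start; "torque": the same for the moment, N m; "width": finger opening in m.
Only numpy, scipy, OpenCV 4.12 (cv2) and the standard library are available. Lean on these libraries where they do the work, as an engineer would, in place of code of your own. Each camera call takes 0.05 s, during which the arm holds its last target. There are 200 camera calls.

### The job

Lift the small aluminium tray by its black handle bar, hook its turned-down front lip squarely over the middle of the rim of the blue crate (on the wall facing the tray) so that the tray rests on that rim, and tip it over this edge with the lip still hooked inside until both chocolate-chip cakes have slid into the crate. Then put the empty tray back flat on the table outside the crate and let go. Do not disturb the timer or the tape roll.

Things in the scene. Friction and masses are not known exactly. Their poses are not given: they have to be found in the camera images.
- crate: blue open plastic crate, 155 (x) x 230 (y) x 85 mm high, walls and floor 5 mm thick, fixed to the table. Origin at the centre of its underside, z up. Its -x wall (230 mm long) is the one facing the tray; +x points across the crate, the way the tray is to be tipped. Two hand-holds on the short walls stand out 11 mm in y.
- crate_rim (a point): middle of the top edge of the crate's -x wall, half-way through the wall (75 mm from the crate's origin in -x, 85 mm up); same axes as the crate
- tray: aluminium tray, loose, about 0.25 kg, floor 120 (x) x 200 (y) mm, its underside 16 mm and top 19 mm above the origin (centre of the footprint on the table; z up). Walls 30 mm above the floor at the back (-x) and sides; the front (+x) is open, with the lip as front foot. Rear foot: a strip at x = -52 to -58 mm; between lip and rear foot the underside is plain for a rim.
- tray_handle (a point): centre of the black handle bar, 90 mm above the tray's underside origin and straight above it; axes as the tray. The bar runs along the tray's y over the middle of the tray, 194 mm long, 14 mm thick (along x) and 24 mm high (so 78 to 102 mm up), with 20 mm free between its underside and the cakes; pinch it across its 14 mm at the middle.
- tray_lip (a point): middle of the lower edge of the front lip, 58.5 mm in +x from the tray's origin, at its height. The lip is 3 mm thick, 160 mm wide and turned straight down 16 mm below the floor's underside. For tipping to 45 degrees the crate's wall must stand at least 16 mm behind the lip's inner face (about 20 is good).
- cake_left_centre (a point): centre of a chocolate-chip ring cake, 81x82x33 mm, 70 g, lying in the tray on its +y side. The cakes slide on the tray only when it is tipped by 26 to 36 degrees or more (friction varies); tip to about 45.
- cake_right_centre (a point): centre of another chocolate-chip ring cake, 79x82x32 mm, 70 g, lying in the tray on its -y side
- timer: white kitchen timer, 70x66x21 mm, bystander; origin at the centre of its underside
- tape_roll: roll of beige tape, 103x101x25 mm, bystander; origin at the centre of its underside

How it is judged:
By the outcome, as a careful person would: the job done as asked, in the order asked, and still so for the second after the job is handed in, with the robot touching nothing.
It also fails if it takes over 50 s, if anything falls off the work surface, if the arm or the gripper's body presses on something with over 40 N, if the wrist force passes 120 N, or if a joint passes its speed limit or range.

## Working session

There is one attempt and no reset: what is moved stays moved. The work goes in short steps, Python scripts to look and compute and a tool call to move; the robot and the scene stay as the last step left them, time stands still between calls to the robot, and variables do not carry over. Pictures are saved under pics/ and viewed, about 8 in all and at most 12, crops included, and the job is handed in when it is done.

Besides the shell and the picture viewer there is one more tool, called after "Request:" as a command line: name --argument value ..., lists and objects as JSON in quotes. arm_command: Moves the arm, as the interface text tells. Its arguments: {"type":"object","properties":{"plan":{"type":"array"},"force":{"type":"number"}},"required":["plan"]}

```bash
mkdir -p pics
cat > h.py <<'E'
import numpy as np,cv2
from scipy.spatial.transform import Rotation as R
from plant import arm
def grab(n,save=None):
    o=arm.get_obs(); f=arm.grab_frame(n)
    if 'T' not in f:
        T=np.eye(4);T[:3,:3]=R.from_rotvec(o['tcp_rot']).as_matrix();T[:3,3]=o['eef_pos'];f['T']=T@np.array(f['mount'])
    f={k:np.array(v) if k!='mount' else v for k,v in f.items()}
    if save: cv2.imwrite('pics/'+save,f['pixels'][...,::-1]); np.savez('pics/'+save[:-4],p=f['pixels'],K=f['intrinsics'],D=f['distortion'],T=f['T'])
    return f
def load(n):
    z=np.load('pics/'+n+'.npz'); return dict(pixels=z['p'],intrinsics=z['K'],distortion=z['D'],T=z['T'])
def ray(f,uv):
    p=cv2.undistortPoints(np.array(uv,float).reshape(-1,1,2),f['intrinsics'],f['distortion']).reshape(-1,2)
    d=np.c_[p[:,0],-p[:,1],-np.ones(len(p))]@f['T'][:3,:3].T
    return f['T'][:3,3],d
def onz(f,uv,z):
    o,d=ray(f,uv); return o+d*((z-o[2])/d[:,2])[:,None]
def proj(f,P):
    P=np.atleast_2d(P); c=(P-f['T'][:3,3])@f['T'][:3,:3]
    c=c*[1,-1,-1]
    return cv2.projectPoints(c,np.zeros(3),np.zeros(3),f['intrinsics'],f['distortion'])[0].reshape(-1,2)
E
python3 - <<'E'
from h import *
o=arm.get_obs();print(o)
a=grab('scene','scene0.png');b=grab('side','side0.png')
print(a['T'].round(3),b['T'].round(3),a['intrinsics'])
E
```

```text
{'time': 0.0, 'q': array([-1.28678747,  0.62932831,  0.0384405 ,  1.51834778, -0.02700016,
        0.99627442, -0.01999567]), 'qvel': array([ 0.00072897,  0.00106278,  0.00034578,  0.00018586,  0.00209444,
        0.00233563, -0.00088596]), 'joint_efforts': array([ 1.13831265e-03, -5.49717164e+01,  1.14430066e+00, -1.86638671e+01,
       -5.21598605e-02,  2.35779147e-02,  1.53171982e-04]), 'eef_pos': array([0.22251534, 0.6100332 , 0.2045721 ]), 'tcp_rot': array([ 2.57322645e+00,  1.80037954e+00, -2.34750270e-03]), 'ft_force': array([-0.89590222,  0.09551825,  1.27982352]), 'torque': array([ 0.00326629, -0.01006794, -0.03163449]), 'width': 0.09357278735798605}
[[ 0.646  0.355 -0.676 -0.032]
 [-0.763  0.309 -0.567 -0.891]
 [ 0.008  0.882  0.471  0.513]
 [ 0.     0.     0.     1.   ]] [[ 0.993  0.082 -0.085  0.536]
 [-0.117  0.571 -0.813 -1.095]
 [-0.018  0.817  0.576  0.588]
 [ 0.     0.     0.     1.   ]] [[431.36028788   0.         254.65400032]
 [  0.         431.36028788 188.67005812]
 [  0.           0.           1.        ]]
```

View pics/scene0.png

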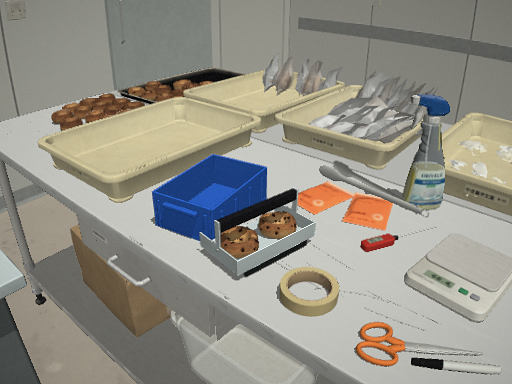

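View pics/side0.png

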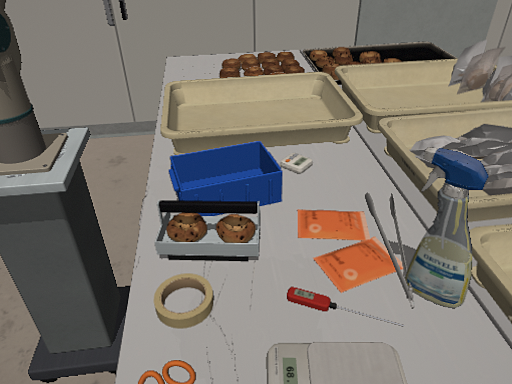

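The scene view shows the blue crate at (210,195) with the tray just in front at (258,238), its black bar from (218,228) to (297,197), and the tape at (310,290). The side view shows the crate at (225,175), the tray at (208,232) and the timer at (297,162). I'll enlarge them for measuring.

Run:
```python
from h import *
a=load('scene0');b=load('side0')
ca=a['pixels'][145:285,145:325];cb=b['pixels'][135:270,145:325]
ca=cv2.resize(ca,(720,560),interpolation=cv2.INTER_CUBIC);cb=cv2.resize(cb,(720,540),interpolation=cv2.INTER_CUBIC)
cv2.imwrite('pics/ca.png',ca[...,::-1]);cv2.imwrite('pics/cb.png',cb[...,::-1])
o=arm.get_obs()
print(proj(a,o['eef_pos']),proj(b,o['eef_pos']), proj(b,[[0,0,0],[.5,0,0],[.5,.5,0]]))
```

```text
[[-65.30018963  96.62895827]] [[118.82389401  23.01367782]] [[ 22.34658924 155.24925119]
 [200.20467597 142.76522491]
 [198.13437911  81.92039062]]
```

View pics/ca.png

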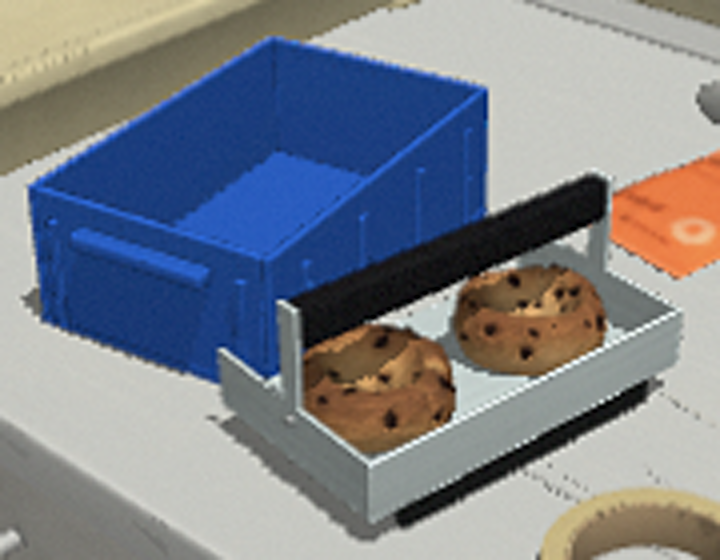

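View pics/cb.png

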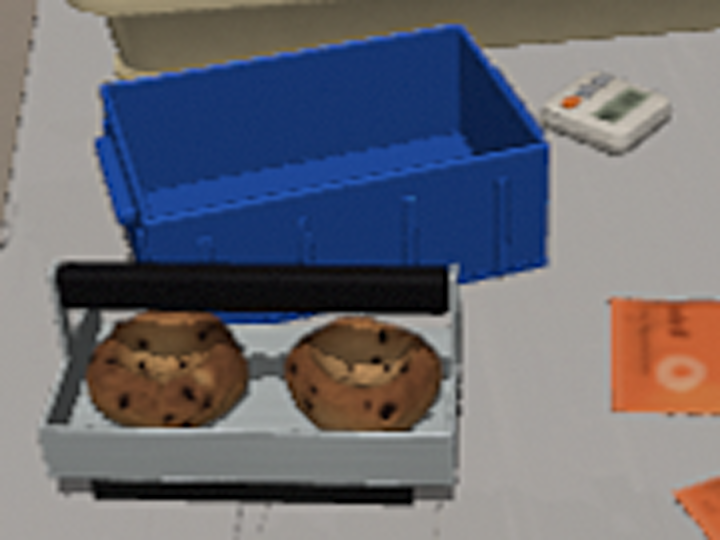

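The crops give sharp corners: the four crate rim corners, the tray's rear wall top corners (ca (370,463),(683,312); cb (42,430),(460,432)) and the bar ends.

Run:
```python
from h import *
a=load('scene0');b=load('side0')
A=lambda l:(np.array(l)+.5)/4-.5+[145,145]
B=lambda l:(np.array(l)+.5)/4-.5+[145,135]
def show(n,P): print(n,P.round(4).tolist())
def fit(P,dx,dy): # corners order: FL,FR,BR,BL  -> center,yaw of +x (front->back)
    M=np.array([[-dx,dy],[-dx,-dy],[dx,-dy],[dx,dy]])/2
    Q=P[:,:2];c=Q.mean(0);H=M.T@(Q-c);th=np.arctan2(H[0,1]-H[1,0],H[0,0]+H[1,1]);Rm=np.array([[np.cos(th),-np.sin(th)],[np.sin(th),np.cos(th)]])
    print('c',c.round(4),'yaw',np.degrees(th).round(2),'res mm',(1e3*(Q-c-M@Rm.T)).round(1).tolist())
# crate corners FL(+y local=world -x end),FR,BR,BL
ra=onz(a,A([(267,262),(487,89),(273,38),(32,186)]),.085)
rb=onz(b,B([(143,222),(547,147),(462,27),(103,88)]),.085)
# a: near corner(267,262)=front-left, (487,89)=front right,(273,38)=back right,(32,186)=back left
fit(ra,.155,.230);fit(rb,.155,.230);fit((ra+rb)/2,.155,.23)
ta=onz(a,A([(370,463),(683,312)]),.049);tb=onz(b,B([(42,430),(460,432)]),.049)
show('tray rear wall top a',ta);show('b',tb)
# bar: a rear lower edge z=.078 ; b front lower
show('bar a low rear',onz(a,A([(300,341),(607,217)]),.078));show('bar b low',onz(b,B([(62,306),(447,312)]),.078))
show('bar b top far',onz(b,B([(62,262),(447,266)]),.102)); show('bar a top far',onz(a,A([(288,298),(596,175)]),.102))
for t in(ta,tb):
    d=t[1]-t[0];print(np.linalg.norm(d),np.degrees(np.arctan2(d[1],d[0])))
tm=onz(b,B([(605,110)]),.021);show('timer',tm)
show('tape',onz(b,[(183,298)],.025))
```

```text
c [ 0.5573 -0.274 ] yaw 100.87 res mm [[1.2, 2.5], [-2.2, 2.3], [-2.5, -3.1], [3.5, -1.7]]
c [ 0.5583 -0.2682] yaw 100.78 res mm [[0.4, 4.1], [-1.6, 2.7], [-1.1, -3.2], [2.4, -3.5]]
c [ 0.5578 -0.2711] yaw 100.82 res mm [[0.8, 3.3], [-1.9, 2.5], [-1.8, -3.2], [2.9, -2.6]]
tray rear wall top a [[0.4105, -0.481, 0.049], [0.6036, -0.517, 0.049]]
b [[0.4106, -0.4787, 0.049], [0.6096, -0.5078, 0.049]]
bar a low rear [[0.4288, -0.4218, 0.078], [0.6147, -0.4605, 0.078]]
bar b low [[0.4205, -0.4198, 0.078], [0.6108, -0.4517, 0.078]]
bar b top far [[0.4237, -0.4156, 0.102], [0.6118, -0.4459, 0.102]]
bar a top far [[0.4247, -0.4194, 0.102], [0.6109, -0.4547, 0.102]]
0.19641213194771362 -10.569835864909814
0.20118121938543926 -8.33727127577435
timer [[0.7482, -0.1828, 0.021]]
tape [[0.4634, -0.6029, 0.025]]
```

```bash
cat >> h.py <<'E'
def down(yaw,tilt=0,ty=None):
    "tool z down, tool x at yaw (deg)"
    return R.from_euler('z',yaw,degrees=True)*R.from_euler('x',180,degrees=True)
def row(p0,R0,p1,R1):
    rv=np.degrees((R0.inv()*R1).as_rotvec()); s=1e3*R0.inv().apply(np.array(p1)-p0)
    return np.r_[rv,s].round(1).tolist()
def cur():
    o=arm.get_obs(); return np.array(o['eef_pos']),R.from_rotvec(o['tcp_rot'])
E
python3 - <<'E'
from h import *
p,r=cur()
print(np.array(arm.grab_frame('wrist')['mount']).round(3))
for q,y in [((.48,.38,.35),5),((.58,0,.35),-62),((.53,-.38,.33),-99.5)]:
    n=down(y);print(row(p,r,q,n));p,r=np.array(q),n
E
```

```text
[[ 1.     0.001 -0.    -0.   ]
 [ 0.001 -0.96  -0.28  -0.083]
 [-0.     0.28  -0.96  -0.179]
 [ 0.     0.     0.     1.   ]]
[0.1, 0.1, 65.0, -128.2, 320.7, -145.1]
[0.0, -0.0, 67.0, 66.5, 387.3, 0.0]
[0.0, -0.0, 37.5, 312.0, 222.5, 20.0]
```

Request:
arm_command --plan '[[[0,0,65,-128,321,-145,0],[0,0,65,-128,321,-145,0],[0,0,65,-128,321,-145,0],[0,0,65,-128,321,-145,0],[0,0,65,-128,321,-145,0],[0,0,65,-128,321,-145,0],[0,0,65,-128,321,-145,0],[0,0,65,-128,321,-145,0]]]'

```text
time: 0.95
eef_pos: [0.4845, 0.3762, 0.3524]
tcp_rot: [3.139, 0.119, 0.006]
ft_force: [-0.3, -0.6, 0.2]
width: 0.094
```

Request:
arm_command --plan '[[[0,0,67,66,387,0,0],[0,0,67,66,387,0,0],[0,0,67,66,387,0,0],[0,0,67,66,387,0,0],[0,0,67,66,387,0,0],[0,0,67,66,387,0,0],[0,0,67,66,387,0,0],[0,0,67,66,387,0,0]]]'

```text
time: 1.75
eef_pos: [0.5796, -0.0023, 0.3505]
tcp_rot: [2.686, -1.628, 0.0]
ft_force: [0.6, 0.5, 0.3]
width: 0.0941
```

Request:
arm_command --plan '[[[0,0,37.5,312,222,20,0],[0,0,37.5,312,222,20,0],[0,0,37.5,312,222,20,0],[0,0,37.5,312,222,20,0],[0,0,37.5,312,222,20,0],[0,0,37.5,312,222,20,0],[0,0,37.5,312,222,20,0],[0,0,37.5,312,222,20,0]]]'

```text
time: 2.55
eef_pos: [0.5279, -0.3828, 0.3299]
tcp_rot: [2.024, -2.401, -0.0]
ft_force: [-0.6, -0.3, -0.3]
width: 0.0941
```

Run:
```python
from h import *
f=grab('wrist','w1.png')
p,r=cur();print(p,r.as_matrix().round(3),arm.get_obs()['q'].round(2),arm.get_obs()['time'])
im=cv2.resize(f['pixels'],(768,576),interpolation=cv2.INTER_CUBIC);cv2.imwrite('pics/w1b.png',im[...,::-1])
```

```text
[ 0.52512399 -0.38815426  0.32966459] [[-0.175 -0.985 -0.003]
 [-0.985  0.175 -0.006]
 [ 0.006  0.002 -1.   ]] [ 0.15  0.66  0.85  1.34 -0.48  1.35 -0.75] 2.6
```

View pics/w1b.png

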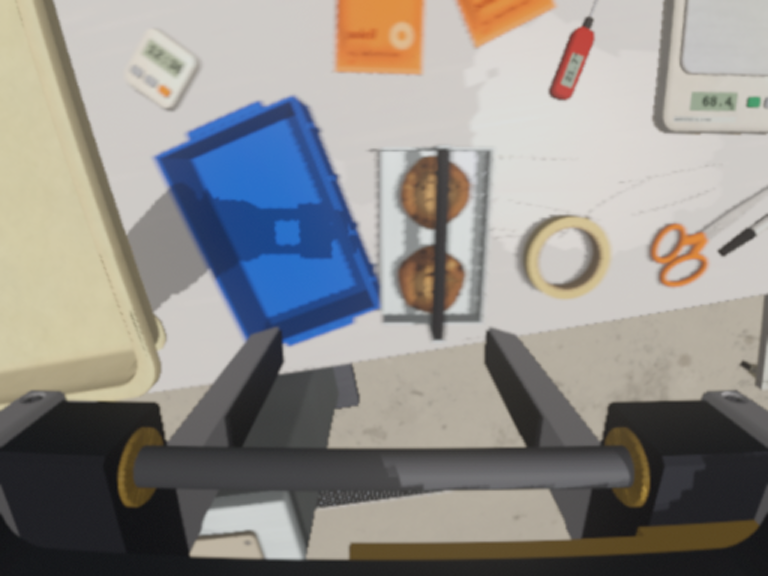

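The wrist view shows the crate rim corners near (297,97),(380,305),(285,340),(157,157), the tray at (435,235) and the bar from (443,149) to (437,338), all of them clear. Now the arm has settled, I'll take a fresh frame and measure.

Run:
```python
from h import *
f=grab('wrist','w2.png');p,r=cur();print(p,f['T'][:3,3],r.apply([1,0,0]))
g=f['pixels'].astype(int)
m=((g.max(2)<60)).astype(np.uint8);m[:95]=0;m[228:]=0;m[:,:270]=0;m[:,320:]=0
n,l,s,c=cv2.connectedComponentsWithStats(m);k=1+s[1:,4].argmax();print(s[k])
ys=np.arange(105,222,4);L=[];Rr=[]
for y in ys:
    x=np.where(l[y]==k)[0]
    if len(x): L.append((x.min()-.5,y));Rr.append((x.max()+.5,y))
for z,e,nm in((.102,Rr,'right/top'),(.078,L,'left/low'),(.102,L,'left/top')):
    P=onz(f,e,z); v=cv2.fitLine(P[:,:2].astype(np.float32),cv2.DIST_HUBER,0,.001,.001).ravel()
    print(nm,P[0].round(4),P[-1].round(4),'mid',P.mean(0).round(4),'ang',np.degrees(np.arctan2(v[1],v[0])))
yy,xx=np.where(l==k); x0=xx.mean()
print('ends',onz(f,[(xx[yy==yy.min()].mean(),yy.min()-.5),(xx[yy==yy.max()].mean(),yy.max()+.5)],.102))
b=((g[...,2]>70)&(g[...,2]>g[...,0]+50)&(g[...,2]>g[...,1]+30)).astype(np.uint8)
n,l,s,c=cv2.connectedComponentsWithStats(b);k=1+s[1:,4].argmax()
cn=max(cv2.findContours((l==k).astype(np.uint8),cv2.RETR_EXTERNAL,cv2.CHAIN_APPROX_NONE)[0],key=len)
ap=cv2.approxPolyDP(cv2.convexHull(cn),3,True).reshape(-1,2);print(ap.tolist());print(onz(f,ap,.085).round(4).tolist())
im=cv2.resize(f['pixels'][60:235,95:340],None,fx=3.2,fy=3.2,interpolation=cv2.INTER_CUBIC);cv2.imwrite('pics/w2b.png',im[...,::-1]);print(im.shape)
```

```text
[ 0.52613221 -0.38494479  0.329772  ] [ 0.60465816 -0.4011439   0.50882893] [-0.17418251 -0.98470744  0.00342303]
[282 128   5  95 251]
right/top [ 0.5692 -0.4396  0.102 ] [ 0.4289 -0.4186  0.102 ] mid [ 0.5009 -0.4305  0.102 ] ang -8.642191
left/low [ 0.5674 -0.4403  0.078 ] [ 0.4191 -0.4164  0.078 ] mid [ 0.4956 -0.4281  0.078 ] ang -9.934578
left/top [ 0.5695 -0.4382  0.102 ] [ 0.4295 -0.4155  0.102 ] mid [ 0.5016 -0.4266  0.102 ] ang -9.934585
ends [[ 0.57141729 -0.43917333  0.102     ]
 [ 0.42667889 -0.41670466  0.102     ]]
[[188, 63], [198, 71], [247, 189], [247, 204], [190, 229], [160, 230], [95, 104], [118, 87], [162, 67]]
[[0.683, -0.321, 0.085], [0.67, -0.3325, 0.085], [0.4861, -0.369, 0.085], [0.4615, -0.3644, 0.085], [0.4352, -0.2635, 0.085], [0.4421, -0.2137, 0.085], [0.6548, -0.1715, 0.085], [0.671, -0.2128, 0.085], [0.6849, -0.2832, 0.085]]
(560, 784, 3)
```

View pics/w2b.png

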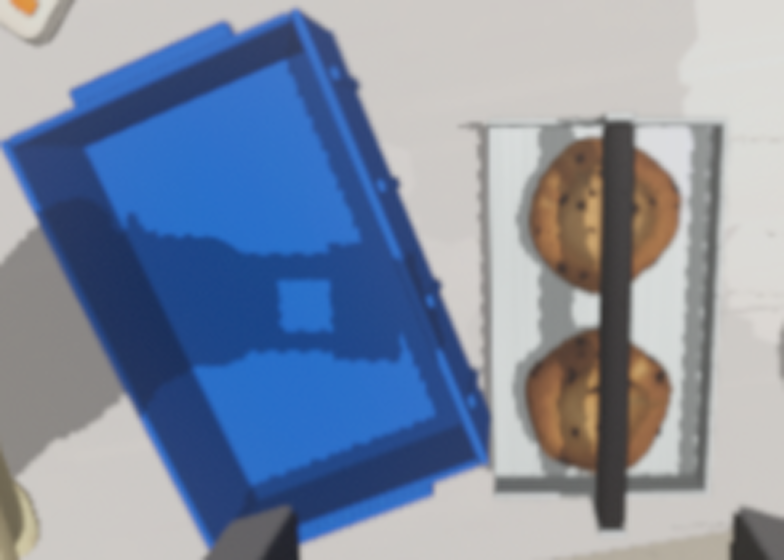

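This crop shows the bar top from (618,122) to (612,528), the tray's front edge at x≈484, and crate rim corners at (297,10), (487,463) and (5,146).

Run:
```python
from h import *
f=load('w2');W=lambda l:(np.array(l)+.5)/3.2-.5+[95,60]
print('bar',onz(f,W([(618,122),(611,528)]),.102).round(4).tolist(), onz(f,W([(605,300),(631,300)]),.102).round(4).tolist())
print('crate',onz(f,W([(487,463),(297,10),(5,146)]),.085).round(4).tolist())
print('tray front floor edge',onz(f,W([(486,126),(495,480)]),.019).round(4).tolist(),'rear wall top',onz(f,W([(722,123),(704,489)]),.049).round(4).tolist())
# two-view/three-view triangulation of named points
a=load('scene0');b=load('side0')
A=lambda l:(np.array(l)+.5)/4-.5+[145,145]
B=lambda l:(np.array(l)+.5)/4-.5+[145,135]
for n,u in dict(FL=[(267,262),(143,222),(487,463)],FR=[(487,89),(547,147),(297,10)],BR=[(273,38),(462,27),(5,146)],trayRL=[(370,463),(42,430),(704,489)],trayRR=[(683,312),(460,432),(722,123)]).items():
    M=np.zeros((3,3));v=np.zeros(3)
    for F,uv in((a,A(u[0])),(b,B(u[1])),(f,W(u[2]))):
        o,d=ray(F,[uv]);d=d[0]/np.linalg.norm(d[0]);Q=np.eye(3)-np.outer(d,d);M+=Q;v+=Q@o
    print(n,np.linalg.solve(M,v).round(4))
```

```text
bar [[0.6108, -0.4505, 0.102], [0.4224, -0.4194, 0.102]] [[0.5346, -0.4332, 0.102], [0.5325, -0.4449, 0.102]]
crate [[0.4609, -0.364, 0.085], [0.6835, -0.3203, 0.085], [0.6527, -0.1728, 0.085]]
tray front floor edge [[0.6222, -0.3921, 0.019], [0.4274, -0.3609, 0.019]] rear wall top [[0.6024, -0.5076, 0.049], [0.4125, -0.4757, 0.049]]
FL [ 0.4611 -0.3652  0.0852]
FR [ 0.6843 -0.3217  0.0846]
BR [ 0.6547 -0.1746  0.0847]
trayRL [ 0.4115 -0.4774  0.0471]
trayRR [ 0.6066 -0.5105  0.0477]
```

Run:
```python
from h import *
p,r=cur();print(row(p,r,(.5172,-.4358,.20),down(-99.5)))
```

```text
[0.1, -0.2, -0.5, 51.2, -0.4, 129.9]
```

Request:
arm_command --plan '[[[0,0,-0.5,51,0,130,60],[0,0,-0.5,51,0,130,60],[0,0,-0.5,51,0,130,60],[0,0,-0.5,51,0,130,60],[0,0,-0.5,51,0,130,60],[0,0,-0.5,51,0,130,60]]]'

```text
time: 3.25
eef_pos: [0.5231, -0.4292, 0.203]
tcp_rot: [-2.041, 2.387, -0.005]
ft_force: [0.8, 0.2, -0.3]
width: 0.0718
```

Run:
```python
from h import *
f=grab('wrist','w3.png')
p,r=cur();print(p,r.apply([1,0,0]),row(p,r,(.5172,-.4358,.073),down(-99.5)),arm.get_obs()['width'])
g=f['pixels'];cv2.imwrite('pics/w3b.png',cv2.resize(g,(768,576))[...,::-1])
P=onz(f,[(0,0)],.102)
# predicted bar ends/edges
u=np.array([.165,.986]);v=np.array([-.986,.165]);c=np.array([.5172,-.4358])
print(proj(f,[np.r_[c+s*.007*u+t*.097*v,.102] for s in(-1,1) for t in(-1,0,1)]).round(1).tolist())
m=g.max(2)<75
for y in(60,90,120,150,180):
    x=np.where(m[y,200:330])[0]+200;print(y,x.min() if len(x) else 0,x.max() if len(x) else 0)
```

```text
[ 0.52308867 -0.42928672  0.20316114] [-0.1553305  -0.98786139  0.00151903] [-0.2, -0.1, 0.6, 7.2, 5.3, 130.2] 0.07191010643743326
[[271.4, 96.8], [269.2, 193.6], [267.2, 274.3], [256.8, 96.7], [255.9, 193.5], [255.1, 274.2]]
60 0 0
90 0 0
120 258 271
150 259 269
180 258 268
```

View pics/w3b.png

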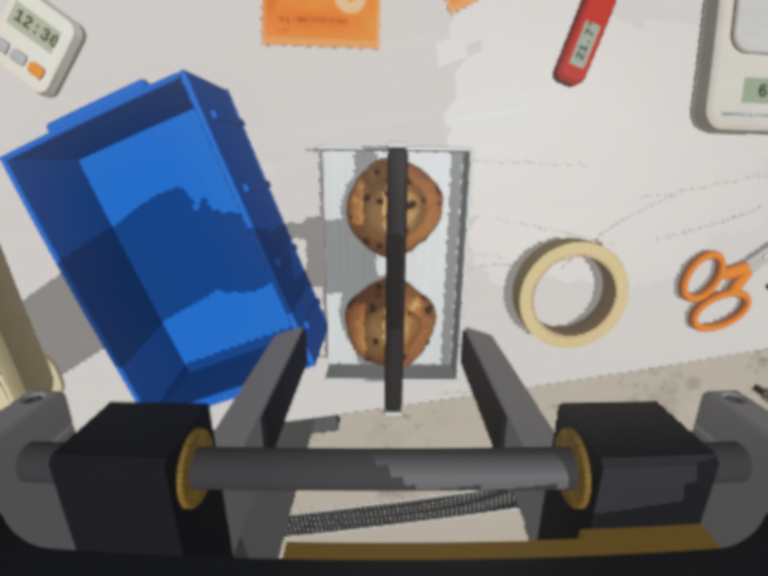

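The bar lies where predicted (mid about (263,150) px), with the fingers straddling it; descend.

Request:
arm_command --plan '[[[0,0,0.6,7,5,50,60],[0,0,0.6,7,5,90,60],[0,0,0.6,7,5,110,60],[0,0,0.6,7,5,122,60],[0,0,0.6,7,5,130,60],[0,0,0.6,7,5,130,60],[0,0,0.6,7,5,130,60],[0,0,0.6,7,5,130,60]]]'

```text
time: 4.1
eef_pos: [0.516, -0.4363, 0.072]
tcp_rot: [-2.027, 2.4, -0.004]
ft_force: [-0.3, -0.5, -0.2]
width: 0.0719
```

Run:
```python
from h import *
p,r=cur();print(p,r.apply([1,0,0]),row(p,r,(.5172,-.4358,.073),down(-99.5)),arm.get_obs()['ft_force'],arm.get_obs()['q'].round(2))
```

```text
[ 0.51602948 -0.43627096  0.07195274] [-0.167362   -0.9858947   0.00126677] [-0.1, -0.1, -0.1, -0.7, -1.1, -1.0] [-0.33655015 -0.46891564 -0.19047903] [ 0.3   0.92  0.67  1.56 -0.68  0.9  -0.52]
```

Good. Close gently and then grip.

Request:
arm_command --plan '[[[0,0,0,-1,-1,-1,255],[0,0,0,-1,-1,-1,255],[0,0,0,-1,-1,-1,255],[0,0,0,-1,-1,-1,255],[0,0,0,-1,-1,-1,255],[0,0,0,-1,-1,-1,255],[0,0,0,-1,-1,-1,255],[0,0,0,-1,-1,-1,255]]]' --force 45

```text
time: 4.9
eef_pos: [0.5163, -0.4357, 0.0715]
tcp_rot: [2.026, -2.4, 0.002]
ft_force: [0.3, -3.7, -1.0]
width: 0.0137
```

Request:
arm_command --plan '[[[0,0,0,0,0,0,255],[0,0,0,0,0,-10,255],[0,0,0,0,0,-30,255],[0,0,0,0,0,-60,255],[0,0,0,0,0,-90,255],[0,0,0,0,0,-120,255],[0,0,0,0,0,-140,255],[0,0,0,0,0,-140,255]]]' --force 45

```text
time: 5.7
eef_pos: [0.5173, -0.4354, 0.2146]
tcp_rot: [-2.026, 2.399, -0.006]
ft_force: [0.2, -1.2, -3.4]
width: 0.0136
```

Run:
```python
from h import *
p,r=cur();o=arm.get_obs();print(p,r.as_matrix().round(3),o['ft_force'],o['width'])
# tray pose in tool assuming grasp as measured: tool pose at grasp ~ (.516,-.4363,.0725) -> bar centre known
f=grab('side','s1.png');g=f['pixels'][90:270,130:330];cv2.imwrite('pics/s1b.png',cv2.resize(g,(720,648),interpolation=cv2.INTER_CUBIC)[...,::-1])
```

```text
[ 0.51729189 -0.43539541  0.21461322] [[-0.167 -0.986  0.004]
 [-0.986  0.167 -0.002]
 [ 0.001 -0.004 -1.   ]] [ 0.22079446 -1.16808283 -3.4289597 ] 0.013595353164192116
```

View pics/s1b.png

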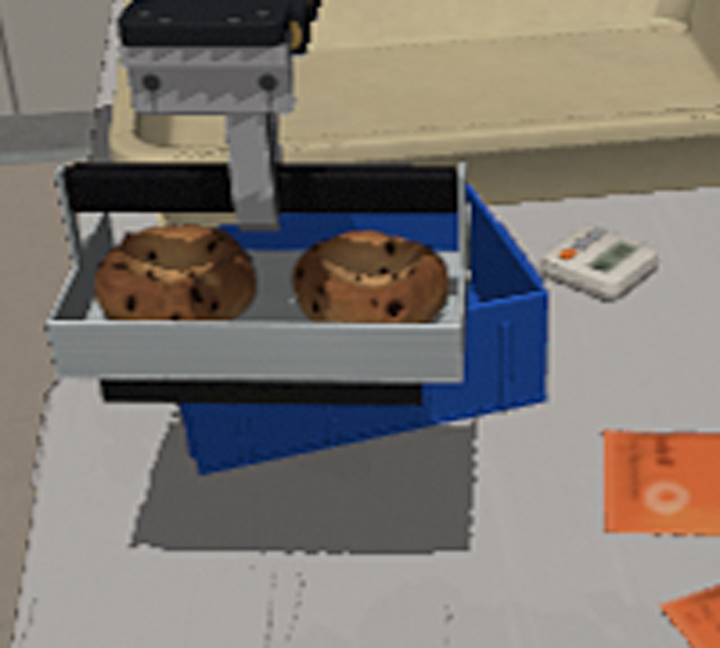

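The tray hangs level with both cakes in place, gripped at mid-bar (253,195). Now over the rim, turned to line up with the crate.

Run:
```python
from h import *
p,r=cur();T=np.array([.578,-.3734,.19]);print([row(p,r,p+k*(T-p),down(-99.6+k*20.6)) for k in(.15,.4,.7,.9,1)])
```

```text
[[-0.1, 0.0, -3.1, -10.5, -7.5, 3.4], [-0.1, 0.0, -8.3, -28.1, -20.1, 9.0], [-0.1, 0.0, -14.5, -49.2, -35.1, 15.7], [-0.1, 0.0, -18.6, -63.3, -45.2, 20.2], [-0.1, 0.0, -20.6, -70.3, -50.2, 22.4]]
```

Request:
arm_command --plan '[[[0,0,-3,-10,-7,3,255],[0,0,-8,-28,-20,9,255],[0,0,-14.5,-49,-35,16,255],[0,0,-18.6,-63,-45,20,255],[0,0,-20.6,-70,-50,22,255],[0,0,-20.6,-70,-50,22,255],[0,0,-20.6,-70,-50,22,255]]]'

```text
time: 6.45
eef_pos: [0.5764, -0.3747, 0.1889]
tcp_rot: [2.421, -2.0, -0.002]
ft_force: [-1.0, -0.7, -4.6]
width: 0.0139
```

Run:
```python
from h import *
f=grab('wrist','w4.png')
p,r=cur();o=arm.get_obs();print(p,r.as_matrix().round(3),o['q'].round(2),row(p,r,(.578,-.3734,.1405),down(-79)))
g=f['pixels'];cv2.imwrite('pics/w4b.png',cv2.resize(g[:330],None,fx=1.56,fy=1.56,interpolation=cv2.INTER_CUBIC)[...,::-1])
```

```text
[ 0.57611902 -0.37536078  0.18928245] [[ 0.188 -0.982 -0.001]
 [-0.982 -0.188 -0.001]
 [ 0.001  0.002 -1.   ]] [ 0.19  0.79  0.68  1.43 -0.52  1.11 -0.43] [0.1, -0.0, -0.2, -1.6, -2.3, 48.8]
```

View pics/w4b.png

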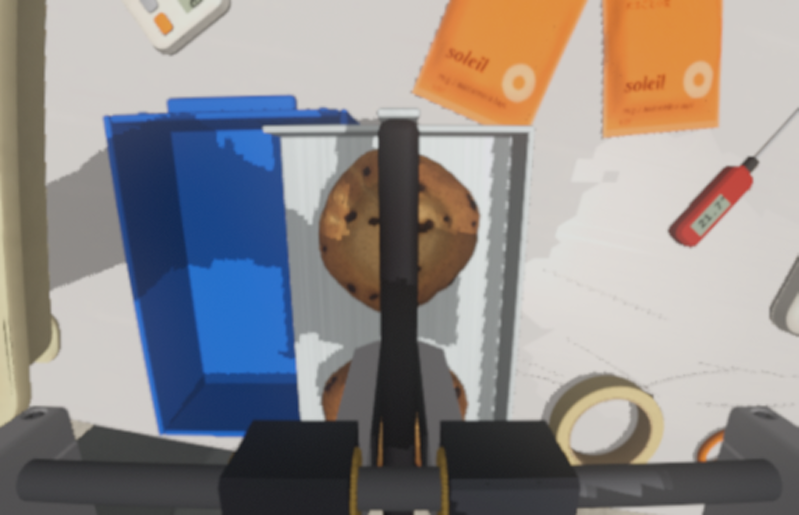

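The view shows the tray's front floor edge from (279,135) to (300,420), over the crate; the crate's visible rim corners are (107,118), (163,432) and (350,113).

Run:
```python
from h import *
f=load('w4');S=lambda l:(np.array(l)+.5)/1.56-.5
c=onz(f,S([(107,118),(163,432),(350,113)]),.085);t=onz(f,S([(280,137),(300,420)]),.1893-.0715+.019)
t2=onz(f,S([(398,121)]),.1893-.0715+.102)
print(c.round(4).tolist(),t.round(4).tolist(),t2)
d=c[0]-c[1];print('crate back len,yaw',np.linalg.norm(d),np.degrees(np.arctan2(d[1],d[0])))
C=np.array([.572,-.3425]);u=np.array([-.191,.982]);v=np.array([-.982,-.191])
for P in list(c)+list(t)+list(t2): print('along u %.1f v %.1f'%tuple(1e3*np.array([(P[:2]-C)@u,(P[:2]-C)@v])))
p,r=cur();print('tcp u,v',1e3*(p[:2]-C)@u,1e3*(p[:2]-C)@v)
```

```text
[[0.6543, -0.1735, 0.085], [0.4347, -0.218, 0.085], [0.683, -0.3235, 0.085]] [[0.6603, -0.297, 0.1368], [0.5011, -0.3274, 0.1368]] [[ 0.67033816 -0.35585078  0.2198    ]]
crate back len,yaw 0.22404207938151652 11.446863719912574
along u 150.3 v -113.1
along u 148.5 v 111.1
along u -2.6 v -112.6
along u 27.8 v -95.4
along u 28.4 v 66.7
along u -31.9 v -94.0
tcp u,v -33.056019316351666 2.231532855994808
```

Margin behind the lip is about 22 mm, yaw matches within 0.3°. Lower onto the rim.

Request:
arm_command --plan '[[[0,0,0,-1,-2,10,255],[0,0,0,-1,-2,25,255],[0,0,0,-1,-2,36,255],[0,0,0,-1,-2,43,255],[0,0,0,-1,-2,46,255],[0,0,0,-1,-2,46,255],[0,0,0,-1,-2,46,255]]]'

```text
time: 7.2
eef_pos: [0.5794, -0.3731, 0.1438]
tcp_rot: [2.423, -1.999, 0.001]
ft_force: [0.1, 0.1, -4.1]
width: 0.014
```

Run:
```python
from h import *
p,r=cur();o=arm.get_obs();print(p,r.as_matrix().round(3),o['ft_force'],o['q'].round(2))
C=np.array([.572,-.3425]);u=np.array([-.191,.982]);v=np.array([-.982,-.191])
print('tcp u,v',1e3*(p[:2]-C)@u,1e3*(p[:2]-C)@v)
```

```text
[ 0.57943912 -0.37308798  0.14382654] [[ 0.19  -0.982  0.001]
 [-0.982 -0.19  -0.001]
 [ 0.001 -0.    -1.   ]] [ 0.0711308   0.13690298 -4.09483561] [ 0.19  0.84  0.65  1.47 -0.55  1.02 -0.41]
tcp u,v -31.458263538812197 -1.4629128629312778
```

Request:
arm_command --plan '[[[0,0,0,0,0.5,1,255],[0,0,0,0,0.5,2,255],[0,0,0,0,0.5,3,255],[0,0,0,0,0.5,3.5,255],[0,0,0,0,0.5,3.5,255],[0,0,0,0,0.5,3.5,255]]]'

```text
time: 7.8
eef_pos: [0.5789, -0.373, 0.1404]
tcp_rot: [-2.423, 1.999, -0.001]
ft_force: [-0.4, 0.3, -0.8]
width: 0.0139
```

Run:
```python
from h import *
p,r=cur();o=arm.get_obs();print(p,o['ft_force'],o['torque'],o['q'].round(2))
f=grab('scene','c1.png');g=f['pixels'][110:270,130:330];cv2.imwrite('pics/c1b.png',cv2.resize(g,(750,600),interpolation=cv2.INTER_CUBIC)[...,::-1])
```

```text
[ 0.57885283 -0.37295184  0.14040153] [-0.35416752  0.27417151 -0.82103605] [0.2060623  0.33517963 0.05427794] [ 0.19  0.84  0.65  1.47 -0.56  1.02 -0.4 ]
```

View pics/c1b.png

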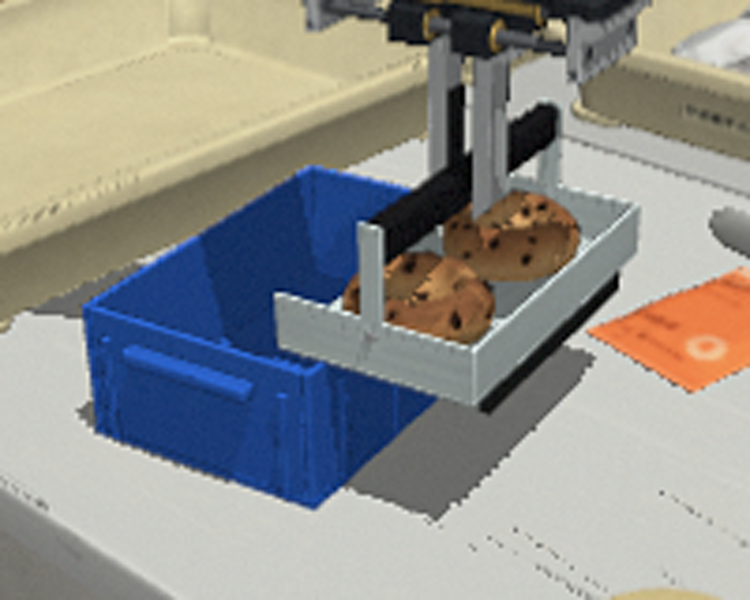

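The tray rests on the rim: force went from -4.1 to -0.8 N at z=0.1404, and the picture shows it level and square with the lip inside. Compute the tip about the rim's inner edge.

```bash
cat >> h.py <<'E'
def tip(th,u0=-33.5,z0=55.4):
    t=np.radians(th);return np.array([u0*np.cos(t)+z0*np.sin(t),-u0*np.sin(t)+z0*np.cos(t)])
def tiprows(th0,ths):
    a=tip(th0);t=np.radians(th0);out=[]
    for th in ths:
        d=tip(th)-a; xt=np.array([-np.cos(t),np.sin(t)]);zt=np.array([-np.sin(t),-np.cos(t)])
        out.append([0,float(th-th0),0,round(float(d@xt),1),0,round(float(d@zt),1)])
    return out
E
python3 - <<'E'
from h import *
print(tiprows(0,[3,6,9,12,15,18,20,20]));print(tiprows(20,[24,28,32,36,40,43,46,46]))
E
```

```text
[[0, 3.0, 0, -2.9, 0, -1.7], [0, 6.0, 0, -6.0, 0, -3.2], [0, 9.0, 0, -9.1, 0, -4.6], [0, 12.0, 0, -12.3, 0, -5.8], [0, 15.0, 0, -15.5, 0, -6.8], [0, 18.0, 0, -18.8, 0, -7.6], [0, 20.0, 0, -21.0, 0, -8.1], [0, 20.0, 0, -21.0, 0, -8.1]]
[[0, 4.0, 0, -3.9, 0, -2.2], [0, 8.0, 0, -8.0, 0, -4.1], [0, 12.0, 0, -12.3, 0, -5.8], [0, 16.0, 0, -16.6, 0, -7.1], [0, 20.0, 0, -21.0, 0, -8.1], [0, 23.0, 0, -24.3, 0, -8.7], [0, 26.0, 0, -27.7, 0, -9.1], [0, 26.0, 0, -27.7, 0, -9.1]]
```

Request:
arm_command --plan '[[[0,3,0,-2.9,0,-1.7,255],[0,6,0,-6,0,-3.2,255],[0,9,0,-9.1,0,-4.6,255],[0,12,0,-12.3,0,-5.8,255],[0,15,0,-15.5,0,-6.8,255],[0,18,0,-18.8,0,-7.6,255],[0,20,0,-21,0,-8.1,255],[0,20,0,-21,0,-8.1,255]]]'

```text
time: 8.65
eef_pos: [0.5753, -0.3504, 0.148]
tcp_rot: [2.235, -1.839, 0.393]
ft_force: [-0.9, 1.7, -0.9]
width: 0.0133
```

Run:
```python
from h import *
p,r=cur();o=arm.get_obs();print(p,o['ft_force'],o['torque'],o['q'].round(2),r.as_matrix().round(3),o['width'])
C=np.array([.572,-.3425]);u=np.array([-.191,.982])
z=r.apply([0,0,1]);print('tilt',np.degrees(np.arctan2(-z[:2]@u,-z[2])),'tcp u,z rel K',1e3*(p[:2]-C)@u-2.1,1e3*p[2]-85,tip(20))
```

```text
[ 0.57525499 -0.35035817  0.148043  ] [-0.85882897  1.72076812 -0.85945932] [ 0.9836092   0.24047099 -0.00838677] [-0.13  0.79  0.82  1.77 -0.5   0.59 -0.54] [[ 0.181 -0.981  0.066]
 [-0.922 -0.192 -0.335]
 [ 0.341  0.    -0.94 ]] 0.013326330103965826
tilt 19.973259698031423 tcp u,z rel K -10.438424176390187 63.043004116977954 [-12.53178686  63.51664599]
```

Request:
arm_command --plan '[[[0,3,0,-3,0,-1.6,255],[0,6,0,-6,0,-3.2,255],[0,9,0,-9,0,-4.6,255],[0,12,0,-12.3,0,-5.8,255],[0,14,0,-14.5,0,-6.5,255],[0,14,0,-14.5,0,-6.5,255]]]'

```text
time: 9.25
eef_pos: [0.5725, -0.336, 0.1496]
tcp_rot: [2.079, -1.712, 0.636]
ft_force: [-1.4, 4.2, 5.8]
width: 0.0135
```

Run:
```python
from h import *
p,r=cur();o=arm.get_obs();print(p,o['ft_force'],o['torque'],o['q'].round(2),r.as_matrix().round(3),o['width'])
C=np.array([.572,-.3425]);u=np.array([-.191,.982])
z=r.apply([0,0,1]);print('tilt',np.degrees(np.arctan2(-z[:2]@u,-z[2])),'tcp u,z rel K',1e3*(p[:2]-C)@u-2.1,1e3*p[2]-85,tip(34))
print(tiprows(34,[37,40,43,46]))
```

```text
[ 0.57251437 -0.33595913  0.14959586] [-1.44191213  4.22686061  5.83975861] [ 0.98713487  0.41041948 -0.01391174] [-0.37  0.88  0.97  1.93 -0.49  0.34 -0.67] [[ 0.159 -0.981  0.107]
 [-0.813 -0.192 -0.549]
 [ 0.56  -0.    -0.829]] 0.013492343584766801
tilt 34.05117484690526 tcp u,z rel K 4.224890393142308 64.59585752913867 [ 3.20652817 64.66164379]
[[0, 3.0, 0, -2.9, 0, -1.7], [0, 6.0, 0, -6.0, 0, -3.2], [0, 9.0, 0, -9.1, 0, -4.6], [0, 12.0, 0, -12.3, 0, -5.8]]
```

Request:
arm_command --plan '[[[0,3,0,-3,0,-1.7,255],[0,6,0,-6,0,-3.3,255],[0,9,0,-9,0,-4.8,255],[0,11,0,-11.3,0,-5.6,255],[0,11,0,-11.3,0,-5.6,255],[0,11,0,-11.3,0,-5.6,255],[0,11,0,-11.3,0,-5.6,255],[0,11,0,-11.3,0,-5.6,255]]]'

```text
time: 10.05
eef_pos: [0.5704, -0.3232, 0.1469]
tcp_rot: [1.951, -1.607, 0.804]
ft_force: [-1.2, 6.9, 4.1]
width: 0.0136
```

Run:
```python
from h import *
p,r=cur();o=arm.get_obs();print(p,o['ft_force'],o['torque'],o['q'].round(2),o['width'])
C=np.array([.572,-.3425]);u=np.array([-.191,.982])
z=r.apply([0,0,1]);print('tilt',np.degrees(np.arctan2(-z[:2]@u,-z[2])),'tcp u,z rel K',1e3*(p[:2]-C)@u-2.1,1e3*p[2]-85,tip(45))
f=grab('scene','c2.png');g=f['pixels'][110:270,130:330];h=grab('side','s2.png')['pixels'][90:250,130:330]
cv2.imwrite('pics/c2b.png',cv2.resize(np.hstack([g,h]),(800,320),interpolation=cv2.INTER_CUBIC)[...,::-1])
```

```text
[ 0.57036597 -0.32318619  0.14687966] [-1.18155352  6.8947075   4.14405908] [1.4703764  0.50120714 0.08019883] [-0.56  1.06  1.14  2.02 -0.82  0.24 -0.49] 0.013567478155833737
tilt 44.80818245639672 tcp u,z rel K 17.178259702046297 61.87966243640423 [15.48563851 62.86179285]
```

View pics/c2b.png

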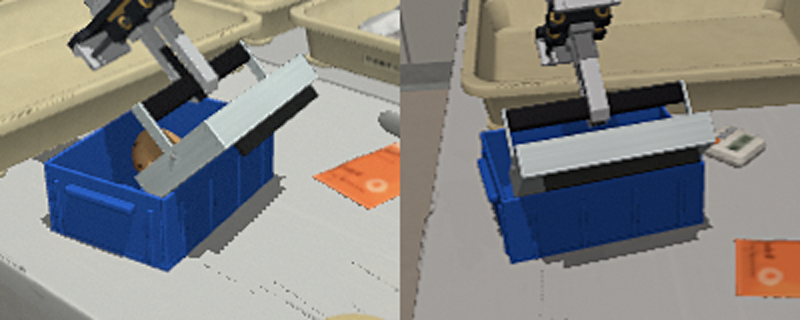

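The scene half shows the tray tipped 45° with the lip inside and a cake in the crate at (158,150); the side half shows nothing on the tray. I've viewed 11 pictures, so I'll check where the cakes are by number from here.

Request:
arm_command --plan '[[[0,0,0,0,0,0,255],[0,0,0,0,0,0,255],[0,0,0,0,0,0,255],[0,0,0,0,0,0,255],[0,0,0,0,0,0,255]]]'

```text
time: 10.65
eef_pos: [0.5704, -0.3232, 0.1469]
tcp_rot: [1.951, -1.608, 0.804]
ft_force: [-1.5, 6.3, 4.9]
width: 0.0139
```

```bash
cat >> h.py <<'E'
def brown(f,minA=60):
    h=cv2.cvtColor(f['pixels'],cv2.COLOR_RGB2HSV);g=f['pixels'].astype(int)
    m=((h[...,0]>=5)&(h[...,0]<=19)&(h[...,1]>95)&(h[...,2]>50)&(h[...,2]<215)).astype(np.uint8)
    m=cv2.morphologyEx(m,cv2.MORPH_CLOSE,np.ones((3,3)))
    n,l,s,c=cv2.connectedComponentsWithStats(m)
    return [(s[i].tolist(),c[i].round(1).tolist()) for i in range(1,n) if s[i,4]>minA]
E
python3 - <<'E'
from h import *
for n in('scene0','side0'): 
    print(n,brown(load(n)))
C=np.array([.572,-.3425]);u=np.array([-.191,.982]);v=np.array([-.982,-.191])
for n in('scene','side','wrist'):
    f=grab(n,'t3'+n+'.png')
    for s,c in brown(f):
        print(n,s,c,end=' ')
        for z in(.02,.05,.09):
            P=onz(f,[c],z)[0][:2]-C;print('z',z,'uv',(1e3*P@u).round(),(1e3*P@v).round(),end=' ')
        print()
E
```

```text
scene0 [([128, 79, 85, 23, 915], [164.1, 89.4]), ([52, 94, 92, 36, 1609], [92.1, 110.0]), ([345, 197, 40, 20, 188], [358.2, 204.8]), ([259, 212, 38, 27, 820], [276.8, 224.4]), ([71, 225, 99, 112, 3467], [117.8, 290.3]), ([221, 226, 38, 32, 926], [239.1, 241.1]), ([356, 322, 50, 44, 916], [379.7, 344.4])]
side0 [([310, 47, 92, 33, 1061], [344.3, 59.2]), ([220, 52, 84, 26, 1531], [261.0, 64.7]), ([297, 209, 99, 84, 4444], [345.1, 247.4]), ([167, 213, 40, 29, 918], [186.2, 227.5]), ([216, 214, 39, 29, 867], [235.2, 228.8]), ([162, 278, 44, 21, 221], [182.1, 287.3]), ([138, 360, 58, 24, 585], [168.9, 373.5])]
scene [128, 81, 37, 21, 421] [147.9, 91.8] z 0.02 uv 855.0 -652.0 z 0.05 uv 777.0 -570.0 z 0.09 uv 673.0 -461.0 
scene [52, 94, 92, 36, 1608] [92.1, 110.0] z 0.02 uv 875.0 -356.0 z 0.05 uv 796.0 -292.0 z 0.09 uv 691.0 -207.0 
scene [196, 175, 15, 21, 177] [202.1, 185.3] z 0.02 uv 146.0 -61.0 z 0.05 uv 111.0 -15.0 z 0.09 uv 65.0 47.0 
scene [345, 196, 40, 21, 205] [358.0, 204.5] z 0.02 uv -219.0 -162.0 z 0.05 uv -231.0 -110.0 z 0.09 uv -248.0 -40.0 
scene [71, 225, 98, 112, 3480] [11
[... 615 characters left out ...]
33.0 153.0 z 0.09 uv -270.0 155.0 
side [138, 360, 58, 24, 585] [168.9, 373.5] z 0.02 uv -363.0 200.0 z 0.05 uv -383.0 199.0 z 0.09 uv -409.0 197.0 
wrist [0, 116, 106, 106, 9039] [51.7, 167.3] z 0.02 uv 113.0 -41.0 z 0.05 uv 117.0 -46.0 z 0.09 uv 122.0 -53.0 
wrist [105, 186, 81, 80, 4881] [143.5, 226.7] z 0.02 uv 48.0 27.0 z 0.05 uv 60.0 14.0 z 0.09 uv 75.0 -3.0 
wrist [329, 229, 15, 34, 222] [335.5, 245.2] z 0.02 uv -342.0 190.0 z 0.05 uv -284.0 158.0 z 0.09 uv -207.0 115.0 
wrist [130, 370, 63, 3, 69] [160.8, 371.5] z 0.02 uv 52.0 213.0 z 0.05 uv 63.0 178.0 z 0.09 uv 78.0 131.0 
wrist [197, 372, 109, 2, 139] [251.1, 372.7] z 0.02 uv -95.0 337.0 z 0.05 uv -67.0 287.0 z 0.09 uv -29.0 221.0
```

```bash
python3 - <<'E'
from h import *
f=load('t3wrist');p,r=cur()
# tray frame in world: tray x=-tool x, y=tool y, z=-tool z; origin tool z +71.5mm
for s,c in brown(f)[:2]:
    for uv in ([c[0],c[1]],[s[0],c[1]],[s[0]+s[2],c[1]],[c[0],s[1]],[c[0],s[1]+s[3]]):
        o,d=ray(f,[uv]);o=r.inv().apply(o-p)*1e3;d=r.inv().apply(d[0])
        out=[]
        for zt in (19,51):
            t=((71.5-zt)-o[2])/d[2];q=o+t*d;out.append((-q[0].round(),q[1].round()))
        print(s,uv,'tray x,y on floor / at cake top',out)
E
python3 - <<'E'
import cv2
from h import *
im=load('t3wrist')['pixels']; sc=load('t3scene')['pixels'][120:270,130:320]
a=cv2.resize(im[60:320,0:400],None,fx=1.1,fy=1.1); b=cv2.resize(sc,(int(190*a.shape[0]/150),a.shape[0]),interpolation=cv2.INTER_CUBIC)
cv2.imwrite('pics/last.png',np.hstack([a,b])[...,::-1]);print(np.hstack([a,b]).shape)
E
```

```text
[0, 116, 106, 106, 9039] [51.7, 167.3] tray x,y on floor / at cake top [(np.float64(178.0), np.float64(-34.0)), (np.float64(154.0), np.float64(-40.0))]
[0, 116, 106, 106, 9039] [0, 167.3] tray x,y on floor / at cake top [(np.float64(228.0), np.float64(-34.0)), (np.float64(197.0), np.float64(-40.0))]
[0, 116, 106, 106, 9039] [106, 167.3] tray x,y on floor / at cake top [(np.float64(129.0), np.float64(-33.0)), (np.float64(111.0), np.float64(-40.0))]
[0, 116, 106, 106, 9039] [51.7, 116] tray x,y on floor / at cake top [(np.float64(170.0), np.float64(-77.0)), (np.float64(146.0), np.float64(-77.0))]
[0, 116, 106, 106, 9039] [51.7, 222] tray x,y on floor / at cake top [(np.float64(189.0), np.float64(18.0)), (np.float64(163.0), np.float64(4.0))]
[105, 186, 81, 80, 4881] [143.5, 226.7] tray x,y on floor / at cake top [(np.float64(102.0), np.float64(22.0)), (np.float64(88.0), np.float64(8.0))]
[105, 186, 81, 80, 4881] [105, 226.7] tray x,y on floor / at cake top [(np.float64(138.0), np.float64(22.0)), (np.float64(119.0), np.float64(8.0))]
[105, 186, 81, 80, 4881] [186, 226.7] tray x,y on floor / at cake top [(np.float64(63.0), np.float64(22.0)), (np.float64(54.0), np.float64(8.0))]
[105, 186, 81, 80, 4881] [143.5, 186] tray x,y on floor / at cake top [(np.float64(98.0), np.float64(-16.0)), (np.float64(84.0), np.float64(-25.0))]
[105, 186, 81, 80, 4881] [143.5, 266] tray x,y on floor / at cake top [(np.float64(107.0), np.float64(63.0)), (np.float64(92.0), np.float64(43.0))]
(286, 802, 3)
```

By ray-casting, both cakes lie wholly beyond the tray's front edge (tray x from about 63 and 129 mm), so they are in the crate. Tip back along the same arc, slightly unloaded.

Run:
```python
from h import *
C=np.array([.572,-.3425]);u=np.array([-.191,.982]);v=np.array([-.982,-.191]);K=np.r_[C+.0021*u,.085]
def pose(th,dz=.0015,vv=-.001):
    a=tip(th)/1e3;p=K+np.r_[u*a[0]+v*vv,a[1]+dz]
    return p,R.from_rotvec(np.r_[v,0]/np.linalg.norm(v)*np.radians(th))*down(-79)
p,r=cur()
for th in(40,35,30,25,20,15):print(row(p,r,*pose(th)))
p,r=pose(15)
print()
for th in(10,5,0):print(row(p,r,*pose(th)))
q,s=pose(0);print(row(p,r,q+[0,0,.02],s),row(p,r,q+[0,0,.07],s))
```

```text
[-0.0, -4.8, -0.0, 7.7, 1.1, 2.5]
[-0.0, -9.8, -0.0, 12.1, 1.1, 6.0]
[-0.0, -14.8, -0.0, 16.2, 1.1, 9.9]
[-0.0, -19.8, 0.0, 19.9, 1.1, 14.1]
[-0.0, -24.8, 0.0, 23.3, 1.1, 18.7]
[-0.0, -29.8, 0.0, 26.3, 1.1, 23.5]

[-0.0, -5.0, -0.0, 4.7, -0.0, 3.1]
[-0.0, -10.0, -0.0, 9.1, -0.0, 6.7]
[-0.0, -15.0, -0.0, 13.2, -0.0, 10.6]
[-0.0, -15.0, -0.0, 18.4, -0.0, -8.8] [-0.0, -15.0, -0.0, 31.3, -0.0, -57.1]
```

Request:
arm_command --plan '[[[0,-4.8,0,6.5,0.5,1.5,255],[0,-9.8,0,12,1,6,255],[0,-14.8,0,16.2,1,9.9,255],[0,-19.8,0,20,1,14,255],[0,-24.8,0,23.3,1,18.7,255],[0,-29.8,0,26.3,1,23.5,255],[0,-29.8,0,26.3,1,23.5,255]]]'

```text
time: 11.5
eef_pos: [0.5745, -0.3653, 0.1519]
tcp_rot: [2.274, -1.889, 0.31]
ft_force: [-0.7, -1.7, -1.8]
width: 0.0135
```

Request:
arm_command --plan '[[[0,-5,0,4.7,0,3,255],[0,-10,0,9,0,6.5,255],[0,-15,0,13.2,0,10.5,255],[0,-15,0,13.2,0,10.5,255],[0,-15,0,18.4,0,-9,255],[0,-15,0,25,0,-33,255],[0,-15,0,31.3,0,-57,255],[0,-15,0,31.3,0,-57,255]]]'

```text
time: 12.3
eef_pos: [0.5799, -0.3738, 0.2154]
tcp_rot: [2.423, -1.995, 0.014]
ft_force: [0.3, -0.1, -1.7]
width: 0.0135
```

Run:
```python
from h import *
p,r=cur();o=arm.get_obs();print(p,r.as_matrix().round(3),o['ft_force'],o['q'].round(2),o['width'])
T=np.array([.517,-.4357,.15]);print([row(p,r,p+k*(T-p),down(-79-k*20.6)) for k in(.2,.5,.8,1)])
T[2]=.20;print([row(p,r,p+k*(T-p),down(-79-k*20.6)) for k in(.2,.5,.8,1)])
C=np.array([.572,-.3425]);u=np.array([-.191,.982]);v=np.array([-.982,-.191])
for n in('scene','side','wrist'):
    f=grab(n,'t4'+n+'.png')
    for s,c in brown(f):
        P=onz(f,[c],.02)[0][:2]-C;a,b=(1e3*P@u).round(),(1e3*P@v).round()
        if -150<a<250 and abs(b)<200: print(n,s,c,'uv',a,b)
```

```text
[ 0.57993375 -0.37384188  0.21537244] [[ 0.192 -0.981  0.005]
 [-0.981 -0.192 -0.008]
 [ 0.009 -0.004 -1.   ]] [ 0.29599554 -0.07316882 -1.72985072] [ 0.09  0.83  0.9   1.4  -0.66  1.21 -0.32] 0.013492373776901365
[[-0.2, -0.5, 4.2, 9.6, 14.8, 13.1], [-0.3, -0.5, 10.4, 24.0, 36.9, 32.8], [-0.3, -0.5, 16.6, 38.4, 59.1, 52.4], [-0.3, -0.5, 20.7, 48.0, 73.9, 65.5]]
[[-0.2, -0.5, 4.2, 9.7, 14.7, 3.1], [-0.3, -0.5, 10.4, 24.2, 36.9, 7.8], [-0.3, -0.5, 16.6, 38.8, 59.0, 12.4], [-0.3, -0.5, 20.7, 48.5, 73.7, 15.5]]
scene [196, 174, 31, 35, 713] [210.8, 189.5] uv 115.0 -53.0
wrist [276, 0, 35, 53, 394] [290.1, 32.3] uv -72.0 -172.0
wrist [281, 54, 40, 20, 154] [300.3, 63.7] uv -86.0 -136.0
wrist [113, 112, 62, 60, 2884] [143.9, 140.2] uv 118.0 -42.0
wrist [174, 169, 13, 42, 389] [180.3, 190.8] uv 74.0 28.0
wrist [225, 287, 7, 19, 79] [228.2, 294.4] uv 12.0 197.0
```

Empty: the wrist load dropped from about 4 to 1.7 N. Carry the tray back to its former place.

Request:
arm_command --plan '[[[0,-0.2,4.2,9.7,14.7,3,255],[0,-0.5,10.4,24,37,8,255],[0,-0.5,16.6,39,59,12,255],[0,-0.5,20.7,48.5,74,15.5,255],[0,-0.5,20.7,48.5,74,15.5,255],[0,-0.5,20.7,48.5,74,15.5,255]]]'

```text
time: 13.05
eef_pos: [0.5148, -0.4346, 0.1958]
tcp_rot: [-2.023, 2.397, 0.009]
ft_force: [0.3, -0.1, -3.9]
width: 0.0135
```

Run:
```python
from h import *
p,r=cur();print(p,row(p,r,(.517,-.4362,.0775),down(-99.6)))
```

```text
[ 0.51479158 -0.4346029   0.19577203] [0.1, 0.4, -0.1, 2.0, -2.6, 118.3]
```

Request:
arm_command --plan '[[[0,0.2,0,2,-2,30,255],[0,0.4,0,2,-2,65,255],[0,0.4,0,2,-2,95,255],[0,0.4,0,2,-2,110,255],[0,0.4,0,2,-2,117,255],[0,0.4,0,2,-2,117,255],[0,0.4,0,2,-2,117,255]]]'

```text
time: 13.75
eef_pos: [0.5171, -0.4375, 0.0815]
tcp_rot: [2.025, -2.401, 0.003]
ft_force: [-0.1, -1.7, -2.7]
width: 0.0136
```

Run:
```python
from h import *
p,r=cur();print(p,row(p,r,(.517,-.4362,.0715),down(-99.6)),arm.get_obs()['ft_force'])
```

```text
[ 0.51713321 -0.43752661  0.08147027] [-0.1, -0.1, -0.1, -1.3, 0.4, 10.0] [-0.12738867 -1.66030124 -2.72870401]
```

Request:
arm_command --plan '[[[0,0,0,0,0,4,255],[0,0,0,0,0,7,255],[0,0,0,0,0,9,255],[0,0,0,0,0,10,255],[0,0,0,0,0,10,255],[0,0,0,0,0,10,255]]]'

```text
time: 14.35
eef_pos: [0.5164, -0.4377, 0.0713]
tcp_rot: [2.024, -2.401, 0.002]
ft_force: [-0.6, 0.9, 5.8]
width: 0.0134
```

Run:
```python
from h import *
p,r=cur();print(p,r.as_matrix().round(3),arm.get_obs()['ft_force'],arm.get_obs()['torque'])
```

```text
[ 0.51642908 -0.43767716  0.07125341] [[-0.169 -0.986  0.   ]
 [-0.986  0.169 -0.002]
 [ 0.002 -0.    -1.   ]] [-0.56476383  0.88687737  5.84259129] [ 0.63941967  0.36778169 -0.02976066]
```

Seated on the table (+5.8 N). Release and retreat straight up.

Request:
arm_command --plan '[[[0,0,0,0,0,0,120],[0,0,0,0,0,0,60],[0,0,0,0,0,0,60],[0,0,0,0,0,0,60],[0,0,0,0,0,0,60],[0,0,0,0,0,0,60],[0,0,0,0,0,0,60]]]'

```text
time: 15.05
eef_pos: [0.5162, -0.4376, 0.0703]
tcp_rot: [2.024, -2.401, 0.001]
ft_force: [0.2, 0.5, -0.1]
width: 0.0664
```

Request:
arm_command --plan '[[[0,0,0,0,0,-15,60],[0,0,0,0,0,-40,60],[0,0,0,0,0,-80,60],[0,0,0,0,0,-120,60],[0,0,0,0,0,-165,60],[0,0,0,0,0,-210,60],[0,0,0,0,0,-250,60],[0,0,0,0,0,-250,60]]]'

```text
time: 15.85
eef_pos: [0.5168, -0.4403, 0.3282]
tcp_rot: [2.023, -2.401, 0.019]
ft_force: [-0.3, 0.1, -0.2]
width: 0.0718
```

Run:
```python
from h import *
p,r=cur();o=arm.get_obs();print(p,o['ft_force'],o['width'],o['time'])
C=np.array([.572,-.3425]);u=np.array([-.191,.982]);v=np.array([-.982,-.191])
b=None
for n in('scene','side','wrist'):
    f=grab(n,'t5'+n+'.png')
    for s,c in brown(f,30):
        P=onz(f,[c],.03)[0][:2]-C;a,bb=(1e3*P@u).round(),(1e3*P@v).round()
        if -150<a<250 and abs(bb)<150: print(n,s,c,'uv',a,bb)
# change of pixels at tape and timer regions
s0=load('side0')['pixels'].astype(int);s5=load('t5side')['pixels'].astype(int)
for nm,(x0,x1,y0,y1) in dict(tape=(148,220,268,330),timer=(275,318,145,178),traybar=(155,265,198,265)).items():
    print(nm,np.abs(s0-s5)[y0:y1,x0:x1].mean().round(2))
w=load('t5wrist')['pixels'];cv2.imwrite('pics/fin.png',np.hstack([w[:,60:460],load('t5side')['pixels'][:,100:500]])[...,::-1])
```

```text
[ 0.51679186 -0.4403184   0.32819974] [-0.34723559  0.06000763 -0.1518086 ] 0.07180745211713964 15.85
scene [196, 174, 31, 35, 710] [210.8, 189.4] uv 104.0 -39.0
scene [299, 189, 12, 9, 38] [304.5, 193.6] uv -97.0 -131.0
side [222, 157, 32, 24, 543] [237.3, 168.8] uv 129.0 -46.0
wrist [195, 32, 35, 5, 138] [212.1, 34.3] uv -90.0 -131.0
wrist [97, 113, 50, 46, 1694] [121.7, 135.5] uv 113.0 -44.0
wrist [156, 137, 39, 43, 1180] [174.6, 159.9] uv 47.0 26.0
tape 0.79
timer 0.8
traybar 27.17
```

View pics/fin.png

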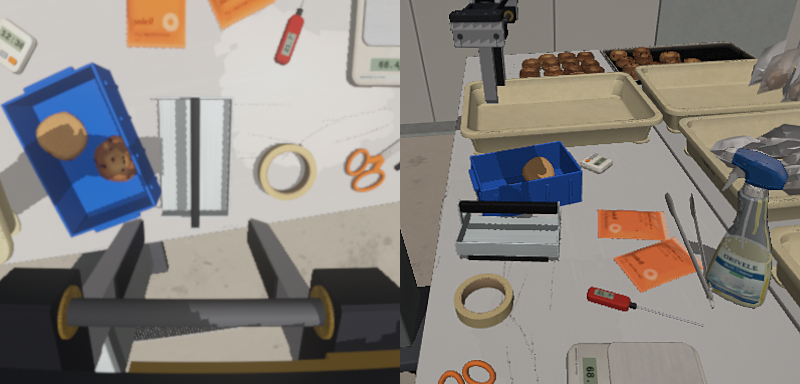

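Both cakes are inside the crate, at (62,135) and (115,158). The empty tray is flat in its old place at (195,155), the gripper is clear, and the timer and tape are unmoved.

```bash
python3 -c "
from plant import arm
print(arm.finish_job())"
```

```text
the job is handed in; nothing more can be done
None
```

Both cakes are in the crate, and the empty tray is back flat on the table in its old spot. The gripper is open and about 0.25 m above it. I handed the job in at about 16 s of the 50 s allowed.

**What I did:** I gripped the bar at mid-length and lowered the tray onto the rim, square to it within about 0.3° and centred to about 2 mm. Lip clearance behind the wall was about 22 mm. The load on the wrist dropped from 4.1 to 0.8 N as the tray settled on the rim. I then tipped it to 44.8° about the rim with the lip inside, brought it back level and set it down.

**Last checks:**
- **Cakes:** the wrist view shows both inside the crate walls. The farther one looks plain on top, so it may have turned over, and it is near the far wall.
- **Tray:** the wrist load fell from about 4 N to 1.7 N after tipping, though one reading straight after a move was 3.9 N. It pressed the table with 5.8 N just before release.
- **Timer and tape roll:** the before and after pictures differ only by image noise.
- **Limits:** no wrist force I read exceeded about 8 N. Joint 6 ended at 0.24 rad when fully tipped, just inside its 0.23 rad limit.

The crate measured about 2–5 mm smaller in the images than its stated size. I allowed for that when setting the lip clearance.

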